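# Wedge the rocking tool chest

## Task

The small grey tool chest on the bench rocks because the foot under one corner is screwed in too far. With the fingertips, push the wooden wedge along the bench, thin edge first, under that foot until the chest no longer rocks, then press down on the chest's top over that corner for a moment to check that it stands firm and level. Do not lift the wedge or the chest, do not shove the chest away, leave the other things alone, and finish with the hand clear and the wedge in place.

Things in the scene. Friction and masses are not known exactly. Their poses are not given: they have to be found in the camera images.
- chest: closed grey steel tool chest, two drawers on its -x face, 220 (x) x 180 (y) mm, flat top 100 mm above the bench, bottom sheet 25 mm above it, about 2 kg. Origin: centre of its footprint at bench level, z up. Three black block feet, 24 mm square, stand on the bench at (-92,72), (92,-72), (-92,-72) mm. At rest it stands level on these, its weight towards the (-,-) corner
- corner_top (a point): point on the chest's top, 100 mm above the bench, over the axis of its fourth foot, at (92,72) mm: a round steel foot, 24 mm across, ball-shaped below, hanging 6 to 11 mm above the bench (differs each time, fixed). Unwedged, pressing here with 4 to 7 N sinks the corner 6 mm or more (0.05 rad), until this foot meets the bench
- wedge: wooden wedge lying flat, 130 mm long, 40 mm wide, 60 g, free to slide. Origin: centre of its underside. Its x axis points to the thin edge (x = +65 mm, 2.5 mm thick); the thick end, an upright face 22 mm high, is at x = -65 mm; the top slopes evenly between, and holds by friction. It begins off the chest's +y side, thin edge roughly towards the round foot
- jar: bystander, to be left alone: round glass jar with a steel screw cap, 52 mm across, 65 mm high, between the robot and the wedge's path
- vblock: bystander, to be left alone: steel V-block, 50 x 60 x 50 mm high, on the far side (+x) of the wedge's path
- bolt: bystander, to be left alone: steel bolt standing on its head, 26 mm across, 55 mm high
- screwdriver: bystander, to be left alone: screwdriver lying flat, 200 mm long
- offcut: bystander, to be left alone: flat steel offcut, 90 x 60 x 6 mm

How it is judged:
By the outcome, as a careful person would: the job done as asked, in the order asked, and still so for the second after the job is handed in, with the robot touching nothing.
It also fails if it takes over 61 s, if anything falls off the work surface, if the arm or the gripper's body presses on something with over 40 N, if the wrist force passes 120 N, or if a joint passes its speed limit or range.

## Robot

A 6-joint arm with a two-finger parallel gripper is mounted at the origin on the work surface. World frame = base frame: x ahead of the robot, y to its left, z up, the work surface at z = 0. Lengths are in m, angles in rad, forces in N, time in s.
With the tool pointing down it reaches from about 0.35 to 0.925 m from the base axis. Payload 6.4 kg.
Tool frame: the origin (TCP) lies at the very end of the fingers, on their centre line; the grasp point (between the pads) lies 19 mm behind it; z points along the fingers, y is the direction in which the jaws open and shut (so a half turn about z gives the same grasp; the last joint's range is limited). The gripper opens to 94 mm and grips with 3 to 60 N. Pads are 16 mm wide; open, the fingers measure 119 mm over their backs; the gripper's body (75 mm by 177 mm) begins 78 mm behind the grasp point.
Start: joints at [1.141, 0.245, 1.558, -0, 1.339, -0.174], TCP at [0.164, 0.629, 0.205] pointing down, gripper open.
Joint ranges: [-3.13, 3.13], [-1.02, 2.26], [0.13, 2.54], [-0.95, 4.09], [0.21, 2.88], [-2.74, 2.74]. Speed limits (rad/s): [2.57, 2.57, 3.14, 3.14, 3.14, 3.14].

## Interface

Orientations are given as [roll, pitch, yaw] about the fixed x, y, z axes, in that order (R = Rz(yaw) Ry(pitch) Rx(roll)).
In Python, from station import * gives the robot as it stands.
- The arm moves only by the shell command python3 -m pendant 'ROWS' [FORCE]. ROWS is a JSON object of lists of equal length, an entry for each row: "linear": the shift along the tool's x, y, z in cm, a list of three; "twist": the turn, a rotation vector about the tool's x, y, z in rad, a list of three; "gripper": the closure, from -1 (fully open) to 1 (shut). In form: {"linear": [[x, y, z], ...], "twist": [[wx, wy, wz], ...], "gripper": [gripper, ...]}. A call has 1 to 5 rows; each row is the pose to reach, as a shift and turn from the pose commanded when the call began, along the tool's axes at that moment; what a row does not reach only later rows make up. A row lasts 1/12 s, in which the tool goes at most 41.7 mm and 7.16 degrees, less where a joint would pass 70% of its speed; a pose out of reach is approached as far as the arm can. A call with a gripper value outside its range is refused whole. The fingers move at their own pace and stop on an object; FORCE is the grip in N (left out, the last holds). Time passes only in rows, so rows that repeat a pose let the fingers close. It gives the time, the measured TCP pose, the force and the opening at its end, in the units of the state.
- state(): the state, without advancing time (a new reading comes with each control period).
- snapshot(name): name is "side" or "top" or "wrist"; returns (picture, depth): 420x560x3 uint8, red, green, blue; 420x560 float32, m along the optical axis (not along the pixel's ray), 0 where there is no reading.
- camera_info(name): a dict with "fx", "fy", "cx", "cy" (pixels), "rvec" (rotation vector, rad) and "tvec" (3), from world to camera coordinates, as OpenCV has them. Camera axes: x right, y down, z forward; pixel columns grow to the right and rows downward; lengths in m; the calibration is good to about 2 mm. The wrist camera is an equidistant fisheye: a pixel r from the principal point sees the ray r / f radians off the axis. A picture is of the moment at which its call begins: read the wrist's pose just before it. camera_info takes no time and is no camera call; for the wrist camera it gives the pose at the moment of the call.
- close_job(): hands the job in, once; it reports no verdict.
The state is a dict: "clock": time; "qpos": joint angles; "qvel": joint speeds; "tau": joint torques, N m; "ee_pos": TCP position; "tool_rot": TCP orientation; "wrist_force": force on the tool from outside, world axes, zero at the start; "ft_torque": the same for the moment, N m; "opening": finger opening in m.
Only numpy, scipy, OpenCV 4.12 (cv2) and the standard library are available. Lean on these libraries where they do the work, as an engineer would, in place of code of your own. Each camera call takes 0.05 s, during which the arm holds its last target. There are 200 camera calls.

## Working session

There is one attempt and no reset: what is moved stays moved. The work goes in short steps, Python scripts to look and compute and a shell command to move; the robot and the scene stay as the last step left them, time stands still between calls to the robot, and variables do not carry over. Pictures are saved under pics/ and viewed, about 8 in all and at most 12, crops included, and the job is handed in when it is done.

```bash
mkdir -p pics; cat > h.py <<'E'
from station import *
import numpy as np, cv2
def cam(n):
    c=camera_info(n); R=cv2.Rodrigues(np.array(c["rvec"],float))[0]; return c,R,np.array(c["tvec"],float).ravel()
def pts(n,depth):
    c,R,t=cam(n); v,u=np.mgrid[:depth.shape[0],:depth.shape[1]]
    P=np.stack([(u-c["cx"])/c["fx"]*depth,(v-c["cy"])/c["fy"]*depth,depth],-1)
    return (P-t)@R
def onplane(n,u,v,z):
    c,R,t=cam(n); d=np.array([(u-c["cx"])/c["fx"],(v-c["cy"])/c["fy"],1])@R; o=-R.T@t
    return o+d*(z-o[2])/d[2]
E
python3 - <<'E'
from h import *
s=state(); print(s)
for n in("top","side"):
    p,d=snapshot(n); np.savez(f"pics/{n}0.npz",p=p,d=d); cv2.imwrite(f"pics/{n}0.png",p[:,:,::-1])
    c,R,t=cam(n); print(n,c["fx"],-R.T@t,R[2], (d>0).mean())
E
```

```text
{'clock': 0.0, 'qpos': array([ 1.14090103e+00,  2.45839496e-01,  1.55897559e+00, -1.11320913e-05,
        1.33870183e+00, -1.74110969e-01]), 'qvel': array([ 5.79971867e-04, -9.96109752e-05,  8.05392125e-04, -7.52802708e-05,
        5.06381496e-04,  3.80917743e-04]), 'tau': array([ 2.10916012e-03, -4.15847075e+01, -3.14596832e+01,  6.85530924e-02,
        3.32696666e-02, -1.45108793e-04]), 'ee_pos': array([0.16420673, 0.62830551, 0.20434976]), 'tool_rot': array([-3.13969561e+00, -3.22679302e-04,  2.88581059e+00]), 'wrist_force': array([ 0.3932551 ,  0.36528062, -0.67237625]), 'ft_torque': array([0.0267908 , 0.01727123, 0.00965298]), 'opening': 0.09390528638970559}
top 430.7314425095046 [0.45195883 0.11809271 1.19189968] [ 7.05059825e-02 -8.35469110e-04 -9.97511007e-01] 0.9960076530612245
side 381.0981905110595 [ 0.14335841 -0.43110051  0.46953468] [ 0.46917522  0.72136601 -0.50941702] 0.9958715986394557
```

View pics/top0.png

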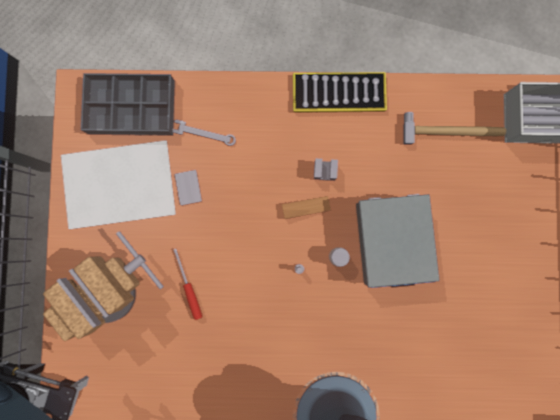

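View pics/side0.png

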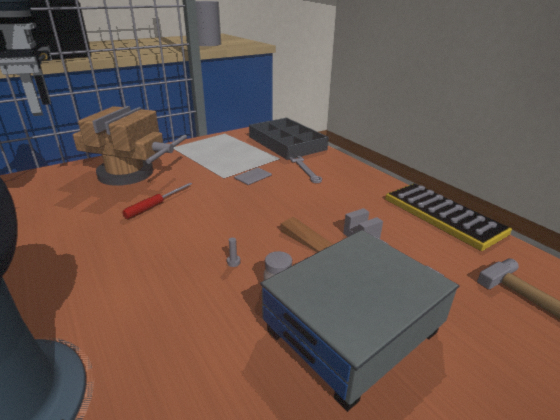

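The top view shows the chest at about (398,241), the wedge at (305,208) pointing right, the jar at (340,257), the V-block at (327,170) and the bolt at (300,269). The side view shows the same objects, with the wedge at (308,236).

```bash
python3 - <<'E'
from h import *
for n in("top","side"):
    z=np.load(f"pics/{n}0.npz"); W=pts(n,z["d"]); p=z["p"]
    H=W[...,2]; roi=(W[...,0]>.3)&(W[...,0]<.85)&(W[...,1]>-.2)&(W[...,1]<.4)
    hsv=cv2.cvtColor(p,cv2.COLOR_RGB2HSV)
    bench=roi&(abs(H)<.01); print(n,"bench z",np.median(H[bench]), "bench hsv",np.median(hsv[bench],0))
    # objects by height
    m=(roi&(H>.005)).astype(np.uint8)
    k,l,st,ce=cv2.connectedComponentsWithStats(m)
    for i in range(1,k):
        if st[i,4]<40: continue
        q=W[l==i]; zt=np.percentile(q[:,2],95); tp=q[q[:,2]>zt-.008]
        r=cv2.minAreaRect((q[:,:2]*1000).astype(np.float32)); rt=cv2.minAreaRect((tp[:,:2]*1000).astype(np.float32))
        print(i,st[i],np.round(ce[i]),"ztop",round(zt,4),"all",np.round(r[0]),np.round(r[1]),round(r[2],1),"top",np.round(rt[0]),np.round(rt[1]),round(rt[2],1),np.median(hsv[l==i],0))
E
```

```text
top bench z 0.0010996205063226832 bench hsv [ 11. 126. 196.]
225 [294 103  93  12 767] [338. 108.] ztop 0.025 all [652.  -9.] [398. 257.] 0.4 top [652.  -8.] [398. 256.] 0.4 [ 24. 149. 132.]
278 [402 112   9  33 232] [407. 128.] ztop 0.0303 all [ 784. -191.] [17. 89.] 88.9 top [ 783. -192.] [15. 87.] 88.9 [137.   12.5 150. ]
409 [194 128  42  19 243] [215. 136.] ztop 0.0121 all [639. 232.] [431.  78.] 41.8 top [639. 232.] [431.  78.] 41.8 [154.  13. 163.]
695 [314 158  25  25 472] [326. 170.] ztop 0.0537 all [569.  56.] [ 68. 256.] 76.6 top [567.  56.] [ 65. 254.] 76.3 [154.  17. 147.]
799 [192 170  11  33 178] [196. 188.] ztop 0.012 all [617. 395.] [89. 27.] 12.5 top [617. 395.] [89. 27.] 12.5 [154.  12. 166.]
1036 [ 356  194   65   94 5354] [389. 241.] ztop 0.1043 all [467. -41.] [245. 318.] 0.2 top [462. -46.] [227. 328.] 5.5 [ 80.   6. 139.]
1051 [282 196  48  23 644] [304. 207.] ztop 0.0232 all [523.  76.] [120. 131.] 12.9 top [521. 100.] [121.  77.] 17.8 [ 13. 131. 170.]
1418 [329 247  21  20 311] [339. 257.] ztop 0.0696 all [427.  45.] [ 51. 145.] 0.4 top [428.  46.] [146.  42
[... 440 characters left out ...]
42.] [118.  28.] 77.0 [146.  13. 117.]
6 [ 386  192  102   58 1117] [437. 220.] ztop 0.0211 all [839.  -8.] [ 23. 258.] 0.5 top [839.  -8.] [ 23. 258.] 0.5 [ 23. 163.  95.]
7 [142 195  22  16 186] [152. 202.] ztop 0.0247 all [325. 392.] [57. 19.] 18.4 top [325. 391.] [54. 18.] 15.2 [  2. 187. 132.]
8 [  260   208   183   168 14233] [334. 284.] ztop 0.1006 all [519. -63.] [403. 269.] 55.8 top [ 470. -134.] [227. 154.] 5.8 [ 90.  13. 100.]
9 [227 238  14  27 234] [233. 252.] ztop 0.0544 all [391. 100.] [22. 25.] 62.2 top [391. 101.] [13. 12.] 54.3 [158.  17. 106.]
10 [478 258  37  27 287] [492. 270.] ztop 0.0265 all [ 784. -192.] [15. 92.] 90.0 top [ 784. -193.] [15. 91.] 89.1 [135.  15. 113.]
```

```bash
python3 - <<'E'
from h import *
def rect(n,W,m,z):
    u=np.argwhere(m)[:,::-1]
    c=max(cv2.findContours(m.astype(np.uint8),cv2.RETR_EXTERNAL,cv2.CHAIN_APPROX_NONE)[0],key=cv2.contourArea)[:,0]
    zz=z if callable(z) else (lambda a,b:z)
    P=np.array([onplane(n,a,b,zz(a,b))[:2] for a,b in c],np.float32)*1000
    return P
for n in("top","side"):
    z=np.load(f"pics/{n}0.npz"); W=pts(n,z["d"]); p=z["p"]
    X,Y,H=W[...,0],W[...,1],W[...,2]
    m=(abs(H-.1)<.008)&(X>.3)&(X<.62)&(Y>-.32)&(Y<.02)
    m=cv2.morphologyEx(m.astype(np.uint8),cv2.MORPH_OPEN,np.ones((3,3)))
    P=rect(n,W,m,.1); r=cv2.minAreaRect(P)
    print(n,"chest",r,np.median(H[m>0])); print(cv2.boxPoints(r).round(1).tolist())
    if n=="top":
        hsv=cv2.cvtColor(p,cv2.COLOR_RGB2HSV)
        print(hsv[204:214,300:302].tolist())
        print((H[207:209,276:336:3]*1000).round(1).tolist())
    big=cv2.resize(p[180:300,270:450] if n=="top" else p[200:360,220:460],None,fx=4 if n=="top" else 3,fy=4 if n=="top" else 3,interpolation=cv2.INTER_CUBIC)
    cv2.imwrite(f"pics/{n}0c.png",big[:,:,::-1])
E
```

```text
top chest ((472.30291748046875, -148.1612548828125), (225.56539916992188, 182.10189819335938), 5.8670735359191895) 0.10085702121574143
[[350.79998779296875, -69.0999984741211], [369.3999938964844, -250.3000030517578], [593.7999877929688, -227.1999969482422], [575.2000122070312, -46.099998474121094]]
[[[14, 130, 173], [13, 131, 173]], [[13, 130, 175], [13, 129, 174]], [[13, 128, 175], [13, 130, 174]], [[14, 130, 174], [13, 130, 174]], [[13, 130, 175], [14, 131, 175]], [[13, 129, 172], [14, 131, 171]], [[13, 131, 164], [13, 132, 164]], [[13, 131, 161], [13, 131, 162]], [[13, 131, 161], [13, 132, 160]], [[13, 132, 160], [14, 134, 160]]]
[[-3.1, 3.5, 2.0, 24.9, 20.9, 19.8, 19.4, 16.2, 13.9, 15.0, 17.9, 9.2, 7.4, 8.7, 8.2, 6.8, 10.3, 7.1, 3.7, 0.4], [-1.9, 4.6, -0.6, 19.7, 19.0, 18.1, 19.6, 16.7, 15.5, 14.4, 12.3, 13.5, 11.1, 9.0, 9.1, 5.2, 4.8, 6.4, 4.0, 1.1]]
side chest ((467.21759033203125, -151.1033172607422), (228.5692596435547, 182.3006591796875), 5.876412868499756) 0.09958635622943682
[[344.20001220703125, -72.0999984741211], [362.8999938964844, -253.5], [590.2000122070312, -230.10000610351562], [571.5999755859375, -48.70000076293945]]
```

View pics/top0c.png

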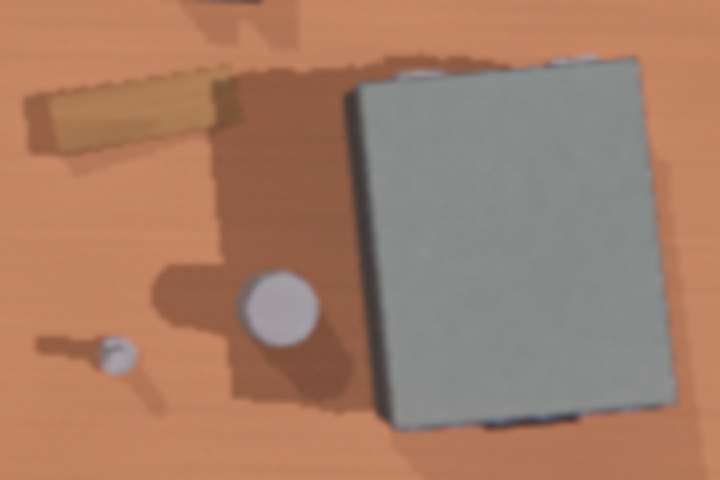

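The crop shows the wedge's thick top edge at crop (50,97)–(62,153) and its thin end at about (235,66)–(243,122), partly in the chest's shadow. The path between the jar and the V-block is free.

```bash
python3 - <<'E'
from h import *
f=lambda u,v,z:(onplane("top",270+u/4-.4,180+v/4-.4,z)*1000)[:2]
for q in[(50,97,.022),(62,153,.022),(62,153,0),(235,66,.0025),(243,122,.0025)]: print(q,f(*q).round(1))
a=(f(50,97,.022)+f(62,153,.018))/2; b=(f(235,66,.0025)+f(243,122,.0025))/2
d=b-a; print("thick",a,"thin",b,"len",np.hypot(*d),"ang",np.degrees(np.arctan2(d[1],d[0])))
foot=np.array([554.1,-68.4]); e=foot-a; print("to foot ang",np.degrees(np.arctan2(e[1],e[0])),np.hypot(*e))
s=state(); from scipy.spatial.transform import Rotation as Ro
print(Ro.from_euler("xyz",s["tool_rot"]).as_matrix().round(3)); c,R,t=cam("wrist"); print("wristcam",-R.T@t,R[2],c["fx"])
E
```

```text
(50, 97, 0.022) [568.6 150.4]
(62, 153, 0.022) [530.4 141.7]
(62, 153, 0) [531.8 142.2]
(235, 66, 0.0025) [593.5  22.7]
(243, 122, 0.0025) [554.5  17. ]
thick [549.5993474  146.10088428] thin [573.98354536  19.85529892] len 128.57891325132908 ang -79.06800056354503
to foot ang -88.79799764839538 214.54809538326847
[[-0.967  0.253 -0.001]
 [ 0.253  0.967 -0.002]
 [ 0.    -0.002 -1.   ]]
wristcam [0.08607457 0.64948533 0.38327177] [ 0.26567968 -0.07197245 -0.96137104] 325.19226210127806
```

```bash
python3 -m pendant '{"linear":[[-3.2,-2.3,0],[-6.4,-4.6,0],[-9.6,-6.9,0],[-12.8,-9.2,0],[-16,-11.5,0]],"twist":[[0,0,0.11],[0,0,0.22],[0,0,0.33],[0,0,0.44],[0,0,0.55]],"gripper":[0.7,0.7,0.7,0.7,0.7]}' 10
cat >> h.py <<'E'
from scipy.spatial.transform import Rotation as Ro
def rel(target_mm, head_deg):
    """tool-frame shift (cm) and twist z to put TCP at target with tool -x along head"""
    s=state(); Rt=Ro.from_euler("xyz",s["tool_rot"]).as_matrix()
    l=Rt.T@(np.array(target_mm)/10-s["ee_pos"]*100)
    a=np.degrees(np.arctan2(-Rt[1,0],-Rt[0,0])); dw=(head_deg-a+180)%360-180
    print("tcp",(s["ee_pos"]*1000).round(1),"head",round(a,1),"tilt",(Rt[:,2]).round(3),"lin cm",l.round(2),"twz",round(-np.radians(dw),3),"F",s["wrist_force"].round(2),"open",round(s["opening"]*1e3,1),"t",round(s["clock"],2))
E
python3 -c "
from h import *
rel([545,170.6,150],-79)"
```

```text
clock: 0.52
ee_pos: [0.2906, 0.4754, 0.205]
tool_rot: [-3.141, 0.0, 2.331]
wrist_force: [1.6, 0.6, 0.3]
opening: 0.0642
tcp [290.6 475.4 205. ] head -46.4 tilt [-0.    -0.001 -1.   ] lin cm [-39.62  -2.57   5.5 ] twz 0.568 F [1.58 0.62 0.3 ] open 64.2 t 0.52
```

```bash
python3 -m pendant '{"linear":[[-4,-0.2,0.2],[-8,-0.4,0.4],[-12,-0.6,0.6],[-16,-0.8,1],[-20,-1,1.2]],"twist":[[0,0,0.11],[0,0,0.22],[0,0,0.33],[0,0,0.44],[0,0,0.55]],"gripper":[0.7,0.7,0.7,0.7,0.7]}' >/dev/null
python3 -m pendant '{"linear":[[0,0,0]],"twist":[[0,0,0]],"gripper":[0.7]}' >/dev/null
python3 -c "
from h import *
rel([545,170.6,150],-79)"
```

```text
tcp [424.7 321.3 192.7] head -78.3 tilt [ 0.    -0.002 -1.   ] lin cm [-17.2    8.71   4.3 ] twz 0.013 F [ 0.83 -0.2   0.13] open 24.2 t 1.02
```

```bash
python3 -m pendant '{"linear":[[-3.4,1.7,0.8],[-6.8,3.4,1.6],[-10.2,5.2,2.4],[-13.6,6.9,3.2],[-17.2,8.7,4.3]],"twist":[[0,0,0],[0,0,0],[0,0,0],[0,0,0.01],[0,0,0.01]],"gripper":[0.7,0.7,0.7,0.7,0.7]}' >/dev/null
python3 -m pendant '{"linear":[[0,0,0],[0,0,0]],"twist":[[0,0,0],[0,0,0]],"gripper":[0.75,0.75]}' >/dev/null
python3 - <<'E'
from h import *
rel([545,170.6,12],-79)
c,R,t=cam("wrist"); p,d=snapshot("wrist"); np.savez("pics/w1.npz",p=p,d=d,R=R,t=t,k=[c["fx"],c["fy"],c["cx"],c["cy"]]); cv2.imwrite("pics/w1.png",p[:,:,::-1]); print(c)
E
```

```text
tcp [543.1 175.5 149.3] head -78.4 tilt [-0.002  0.    -1.   ] lin cm [-0.52  0.12 13.73] twz 0.011 F [-0.41  0.21 -0.02] open 11.6 t 1.6
{'fx': 325.19226210127806, 'fy': 325.19226210127806, 'cx': 276.5776291118571, 'cy': 209.04777009191028, 'rvec': array([-2.84872938, -0.28872867, -0.03637487]), 'tvec': array([-0.56626418,  0.04765345,  0.35669934])}
```

View pics/w1.png

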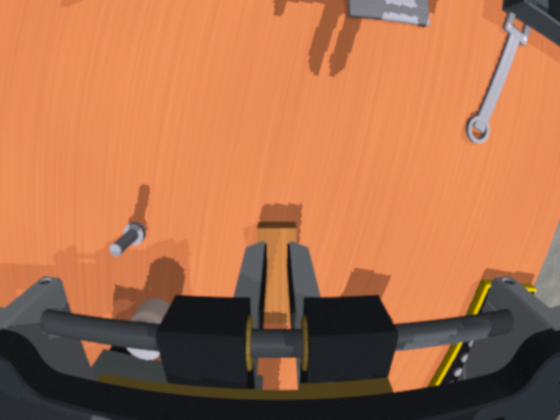

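The wrist view shows the thick end face of the wedge at (259–296, 222–229), between and ahead of the fingertips, which are at about row 245. The bolt is at (125,240), clear of the fingers.

```bash
cat >> h.py <<'E'
def fish(u,v,z,c=None):
    c,R,t=cam("wrist") if c is None else c
    x,y=(u-c["cx"])/c["fx"],(v-c["cy"])/c["fy"]; r=np.hypot(x,y)
    d=np.array([x/r*np.sin(r),y/r*np.sin(r),np.cos(r)])@R; o=-R.T@t
    return ((o+d*(z-o[2])/d[2])*1000)[:2]
E
python3 - <<'E'
from h import *
for q in[(259,222,0),(296,222,0),(257,229,.022),(297,229,.022)]: print(q,fish(*q).round(1))
E
```

```text
(259, 222, 0) [529.1 145.6]
(296, 222, 0) [567.7 153.6]
(257, 229, 0.022) [528.3 145.3]
(297, 229, 0.022) [567.5 153.4]
```

```bash
python3 -m pendant '{"linear":[[0,0,4],[0,0.1,8],[0,0.2,11],[0,0.2,13.3],[0,0.2,14]],"twist":[[0,0,0],[0,0,0],[0,0,0],[0,0,0],[0,0,0]],"gripper":[0.75,0.75,0.75,0.75,0.75]}' >/dev/null
python3 -m pendant '{"linear":[[-0.4,0,0],[-0.8,0,0],[-1.2,0,0],[-1.2,0,0]],"twist":[[0,0,0],[0,0,0],[0,0,0],[0,0,0]],"gripper":[0.75,0.75,0.75,0.75]}' >/dev/null
python3 - <<'E'
from h import *
rel([548.2,149.4,9],-78.4)
E
```

```text
tcp [549.4 164.8  12.8] head -78.3 tilt [ 0.004  0.    -1.   ] lin cm [-1.49 -0.43  0.38] twz 0.002 F [0.46 0.2  0.42] open 11.7 t 2.4
```

```bash
python3 -m pendant '{"linear":[[-0.5,-0.1,0.3],[-1,-0.2,0.4],[-1.5,-0.2,0.4],[-2,-0.2,0.4],[-2.6,-0.23,0.4]],"twist":[[0,0,0],[0,0,0.006],[0,0,0.016],[0,0,0.026],[0,0,0.038]],"gripper":[0.75,0.75,0.75,0.75,0.75]}' 
python3 -m pendant '{"linear":[[-0.5,0,0],[-1,-0.01,0],[-1.5,-0.02,0],[-2,-0.04,0],[-2.5,-0.06,0]],"twist":[[0,0,0.01],[0,0,0.02],[0,0,0.03],[0,0,0.04],[0,0,0.05]],"gripper":[0.75,0.75,0.75,0.75,0.75]}' 
python3 -m pendant '{"linear":[[0,0,0]],"twist":[[0,0,0]],"gripper":[0.75]}' >/dev/null
python3 - <<'E'
from h import *
rel([557,70,9],-92)
c,R,t=cam("wrist"); p,d=snapshot("wrist"); cv2.imwrite("pics/w2.png",p[:,:,::-1])
p,d=snapshot("top"); cv2.imwrite("pics/t2.png",cv2.resize(p[180:300,270:450],None,fx=4,fy=4,interpolation=cv2.INTER_CUBIC)[:,:,::-1])
E
```

```text
clock: 2.82
ee_pos: [0.5508, 0.1388, 0.0067]
tool_rot: [3.141, -0.0, 1.737]
wrist_force: [-0.3, 1.6, 1.0]
opening: 0.0116
clock: 3.23
ee_pos: [0.5542, 0.114, 0.0065]
tool_rot: [3.142, -0.0, 1.687]
wrist_force: [0.2, 0.1, 1.5]
opening: 0.0117
tcp [554.2 113.5   6.4] head -83.4 tilt [-0. -0. -1.] lin cm [-4.35 -0.22 -0.26] twz 0.151 F [-0.35  0.34  0.16] open 11.9 t 3.32
```

View pics/w2.png

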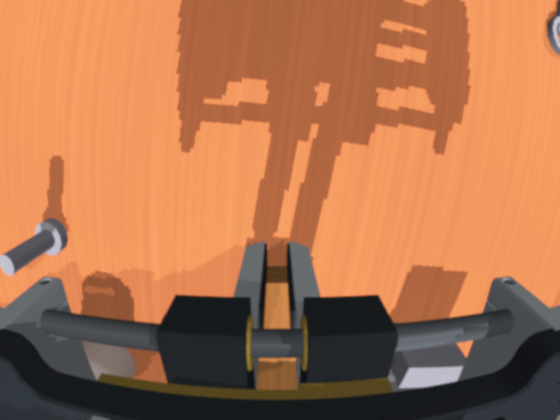

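The wedge's end sits square between the fingertips, at (265–290, 265–283). I'll use the top view for its thin end.

View pics/t2.png

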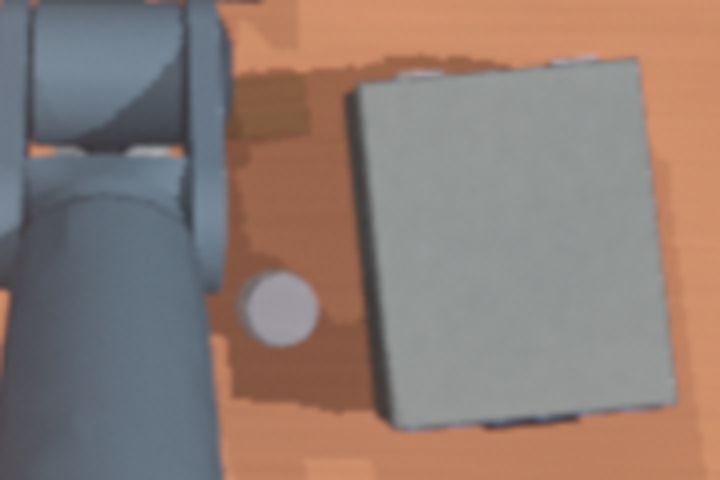

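The thin end has corners at about crop (303,76) and (309,133); its lower edge runs to (232,140).

```bash
python3 - <<'E'
from h import *
f=lambda u,v,z:(onplane("top",270+u/4-.4,180+v/4-.4,z)*1000)[:2]
a,b,e=f(303,76,.0025),f(309,133,.0025),f(232,140,0.0); print(a,b,e)
d=b-e; print(np.degrees(np.arctan2(d[1],d[0])))
m=(a+b)/2; print("thin",m)
tail=np.array([554.2,113.5-8]); tail=np.array([554.2+.115*8,113.5-.993*8]); d=m-tail; print(np.hypot(*d),np.degrees(np.arctan2(d[1],d[0])))
foot=np.array([554.1,-68.4]); h=np.radians(-83.5); n=np.array([-np.sin(h),np.cos(h)]); print("lateral of foot",(foot-m)@n,(foot-m)@[np.cos(h),np.sin(h)])
E
```

```text
[586.9781834  -24.52459371] [547.32813534 -28.75503022] [542.10256506  24.35846648]
-84.38103912343229
thin [567.15315937 -26.63981196]
132.74234300046766 -84.79896919761542
lateral of foot -17.696639271542452 40.01408792977605
```

```bash
python3 -m pendant '{"linear":[[-0.5,0,0],[-1,-0.01,0],[-1.5,-0.02,0],[-2,-0.04,0],[-2.5,-0.07,0]],"twist":[[0,0,0.011],[0,0,0.022],[0,0,0.033],[0,0,0.044],[0,0,0.055]],"gripper":[0.75,0.75,0.75,0.75,0.75]}' |grep -E "ee|wrist"
python3 -m pendant '{"linear":[[-0.5,0,0],[-1,-0.01,0],[-1.5,-0.02,0],[-2,-0.04,0],[-2.5,-0.07,0]],"twist":[[0,0,0.011],[0,0,0.022],[0,0,0.033],[0,0,0.044],[0,0,0.055]],"gripper":[0.75,0.75,0.75,0.75,0.75]}' |grep -E "ee|wrist"
python3 -m pendant '{"linear":[[0,0,0],[0,0,0]],"twist":[[0,0,0],[0,0,0]],"gripper":[0.75,0.75]}' |grep wrist
python3 - <<'E'
from h import *
rel([557,35,9],-92)
p,d=snapshot("top"); a=cv2.resize(p[180:300,270:450],None,fx=4,fy=4,interpolation=cv2.INTER_CUBIC)
cv2.imwrite("pics/t3.png",a[:,:,::-1])
E
```

```text
ee_pos: [0.5564, 0.089, 0.0065]
wrist_force: [0.4, 0.4, -0.3]
ee_pos: [0.5572, 0.064, 0.0065]
wrist_force: [0.6, 1.0, -0.8]
wrist_force: [-0.6, -0.5, -0.7]
tcp [557.2  64.2   6.5] head -89.6 tilt [-0. -0. -1.] lin cm [-2.92 -0.04 -0.25] twz 0.041 F [-0.61 -0.51 -0.74] open 12.1 t 4.42
```

View pics/t3.png

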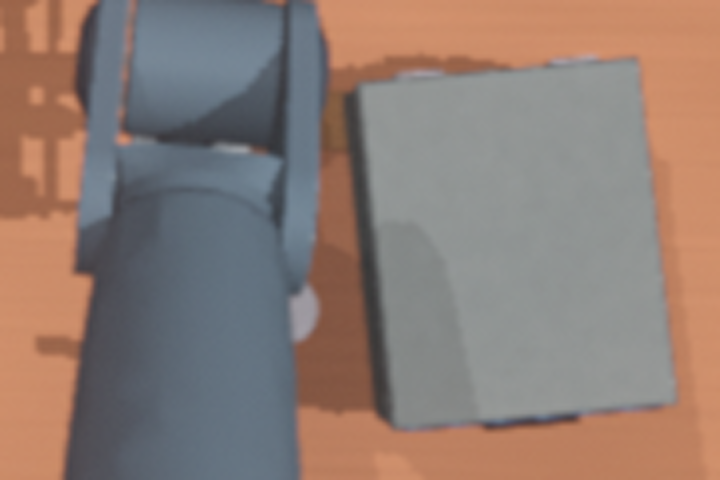

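The wedge now goes under the chest: its edges are at crop rows 92 and 152 at column 335, so it is centred at x≈555 mm, in line with the foot. I'll push on slowly and watch the force.

```bash
P(){ grep -E "wrist|ee_pos"; }
python3 -m pendant '{"linear":[[-0.4,0,0],[-0.8,0,0],[-1.2,0,0],[-1.4,0,0],[-1.5,0,0]],"twist":[[0,0,0.008],[0,0,0.016],[0,0,0.024],[0,0,0.028],[0,0,0.03]],"gripper":[0.75,0.75,0.75,0.75,0.75]}' |P
python3 -m pendant '{"linear":[[-0.1,0,0],[-0.2,0,0],[-0.3,0,0]],"twist":[[0,0,0],[0,0,0],[0,0,0]],"gripper":[0.75,0.75,0.75]}' |P
python3 -m pendant '{"linear":[[-0.1,0,0],[-0.2,0,0],[-0.3,0,0]],"twist":[[0,0,0],[0,0,0],[0,0,0]],"gripper":[0.75,0.75,0.75]}' |P
python3 -m pendant '{"linear":[[-0.1,0,0],[-0.2,0,0],[-0.3,0,0]],"twist":[[0,0,0],[0,0,0],[0,0,0]],"gripper":[0.75,0.75,0.75]}' |P
```

```text
ee_pos: [0.5573, 0.0491, 0.0064]
wrist_force: [-0.3, 1.0, -0.6]
ee_pos: [0.5572, 0.0465, 0.0065]
wrist_force: [-0.4, 0.5, -0.5]
ee_pos: [0.5571, 0.0435, 0.0065]
wrist_force: [0.3, 1.3, -0.1]
ee_pos: [0.5571, 0.0405, 0.0065]
wrist_force: [0.4, 0.2, -1.1]
```

```bash
P(){ grep -E "wrist|ee_pos"|tr '\n' ' ';echo; }
python3 -m pendant '{"linear":[[-0.1,0,0],[-0.2,0,0]],"twist":[[0,0,0],[0,0,0]],"gripper":[0.75,0.75]}' |P
python3 -m pendant '{"linear":[[-0.1,0,0],[-0.2,0,0]],"twist":[[0,0,0],[0,0,0]],"gripper":[0.75,0.75]}' |P
python3 -m pendant '{"linear":[[-0.1,0,0],[-0.2,0,0]],"twist":[[0,0,0],[0,0,0]],"gripper":[0.75,0.75]}' |P
```

```text
ee_pos: [0.5571, 0.0385, 0.0065] wrist_force: [0.3, -0.1, 0.5] 
ee_pos: [0.557, 0.0364, 0.0065] wrist_force: [0.2, 0.9, 0.7] 
ee_pos: [0.557, 0.0345, 0.0065] wrist_force: [-0.3, -0.4, -0.4]
```

```bash
P(){ grep -E "wrist|ee_pos"|tr '\n' ' ';echo; }
python3 -m pendant '{"linear":[[-0.1,0,0],[-0.2,0,0]],"twist":[[0,0,0],[0,0,0]],"gripper":[0.75,0.75]}' |P
python3 -m pendant '{"linear":[[-0.1,0,0],[-0.2,0,0]],"twist":[[0,0,0],[0,0,0]],"gripper":[0.75,0.75]}' |P
```

```text
ee_pos: [0.5569, 0.0325, 0.0065] wrist_force: [1.6, -0.5, 0.1] 
ee_pos: [0.5569, 0.0305, 0.0065] wrist_force: [0.2, 0.4, 0.3]
```

```bash
P(){ grep -E "wrist|ee_pos"|tr '\n' ' ';echo; }
python3 -m pendant '{"linear":[[-0.1,0,0],[-0.2,0,0]],"twist":[[0,0,0],[0,0,0]],"gripper":[0.75,0.75]}' |P
python3 -m pendant '{"linear":[[-0.1,0,0],[-0.2,0,0]],"twist":[[0,0,0],[0,0,0]],"gripper":[0.75,0.75]}' |P
```

```text
ee_pos: [0.5568, 0.0285, 0.0065] wrist_force: [0.0, 0.2, 0.1] 
ee_pos: [0.5567, 0.0264, 0.0065] wrist_force: [1.1, -0.0, 0.0]
```

```bash
P(){ grep -E "wrist|ee_pos"|tr '\n' ' ';echo; }
python3 -m pendant '{"linear":[[-0.1,0,0],[-0.2,0,0]],"twist":[[0,0,0],[0,0,0]],"gripper":[0.75,0.75]}' |P
python3 -m pendant '{"linear":[[-0.1,0,0],[-0.2,0,0]],"twist":[[0,0,0],[0,0,0]],"gripper":[0.75,0.75]}' |P
```

```text
ee_pos: [0.5567, 0.0245, 0.0065] wrist_force: [0.3, 1.1, 0.2] 
ee_pos: [0.5567, 0.0225, 0.0065] wrist_force: [-0.3, 0.2, -0.4]
```

```bash
P(){ grep -E "wrist|ee_pos"|tr '\n' ' ';echo; }
python3 -m pendant '{"linear":[[-0.1,0,0],[-0.2,0,0]],"twist":[[0,0,0],[0,0,0]],"gripper":[0.75,0.75]}' |P
python3 -m pendant '{"linear":[[-0.1,0,0],[-0.2,0,0]],"twist":[[0,0,0],[0,0,0]],"gripper":[0.75,0.75]}' |P
```

```text
ee_pos: [0.5566, 0.0205, 0.0064] wrist_force: [-0.1, 0.4, 0.5] 
ee_pos: [0.5565, 0.0187, 0.0065] wrist_force: [0.6, 3.7, 0.1]
```

```bash
P(){ grep -E "wrist|ee_pos"|tr '\n' ' ';echo; }
python3 -m pendant '{"linear":[[-0.1,0,0],[-0.2,0,0]],"twist":[[0,0,0],[0,0,0]],"gripper":[0.75,0.75]}' |P
python3 -m pendant '{"linear":[[-0.1,0,0]],"twist":[[0,0,0]],"gripper":[0.75]}' |P
python3 -m pendant '{"linear":[[0,0,0]],"twist":[[0,0,0]],"gripper":[0.75]}' |P
python3 - <<'E'
from h import *
p,d=snapshot("side"); cv2.imwrite("pics/s4.png",p[:,:,::-1])
p,d=snapshot("wrist")
cv2.imwrite("pics/w4.png",p[:,:,::-1])
E
```

```text
ee_pos: [0.5565, 0.0176, 0.0065] wrist_force: [-0.5, 7.5, 0.9] 
ee_pos: [0.5565, 0.0172, 0.0065] wrist_force: [1.0, 10.6, 1.3] 
ee_pos: [0.5564, 0.0172, 0.0065] wrist_force: [0.9, 8.7, 1.0]
```

Contact began at TCP y≈19 mm, where the wedge under the foot is about 10 mm thick; the force then rose to about 9 N. The wedge is tight, so I'm backing off and checking.

```bash
P(){ grep -E "wrist|ee_pos"|tr '\n' ' ';echo; }
python3 -m pendant '{"linear":[[0.4,0,0],[1.4,0,0],[3,0,0],[4.5,0,-1],[4.5,0,-5]],"twist":[[0,0,0],[0,0,0],[0,0,0],[0,0,0],[0,0,0]],"gripper":[0.75,0.75,0.75,0.75,0.75]}'|P
python3 -m pendant '{"linear":[[0,0,-4],[0,0,-8],[0,0,-10],[0,0,-10]],"twist":[[0,0,0],[0,0,0],[0,0,0],[0,0,0]],"gripper":[1,1,1,1]}'|P
python3 - <<'E'
from h import *
for n in("top","side"):
    p,d=snapshot(n); W=pts(n,d); X,Y,H=W[...,0],W[...,1],W[...,2]
    np.savez(f"pics/{n}5.npz",p=p,d=d)
    m=(abs(H-.1)<.008)&(X>.3)&(X<.62)&(Y>-.32)&(Y<.02)
    m=cv2.morphologyEx(m.astype(np.uint8),cv2.MORPH_OPEN,np.ones((3,3)))
    c=max(cv2.findContours(m,0,cv2.CHAIN_APPROX_NONE)[0],key=cv2.contourArea)[:,0]
    r=cv2.minAreaRect(np.array([onplane(n,a,b,.1)[:2] for a,b in c],np.float32)*1000); print(n,r)
rel([554,-68,160],-90)
c=cam("wrist"); p,d=snapshot("wrist"); cv2.imwrite("pics/w5.png",p[:,:,::-1])
E
```

```text
ee_pos: [0.5519, 0.0629, 0.0507] wrist_force: [0.7, 0.9, 0.1] 
ee_pos: [0.5613, 0.0605, 0.1629] wrist_force: [1.2, 0.1, -0.5] 
top ((472.2888488769531, -148.07957458496094), (225.66741943359375, 182.10623168945312), 5.814106464385986)
side ((467.294189453125, -151.15638732910156), (228.46676635742188, 182.36312866210938), 5.848955154418945)
tcp [557.7  60.7 156.8] head -91.3 tilt [ 0.001 -0.001 -1.   ] lin cm [-12.88  -0.08  -0.31] twz -0.023 F [-0.16 -0.25 -0.78] open 0.4 t 8.75
```

View pics/w5.png

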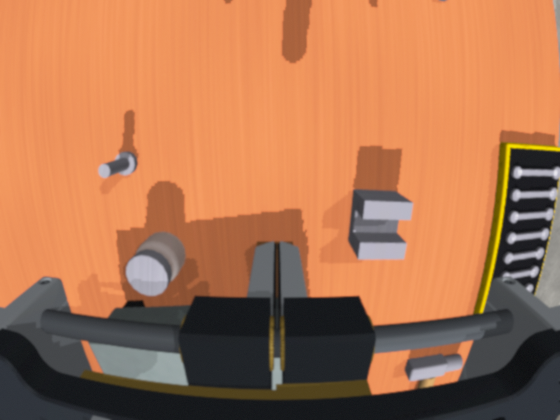

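The chest hasn't moved (under 0.1 mm in both views). The wrist view shows the bolt, jar and V-block in place, with the wedge hidden behind the fingers. Next is the press over the corner.

```bash
P(){ grep -E "wrist|ee_pos"|tr '\n' ' ';echo; }
python3 -m pendant '{"linear":[[-3,0,0],[-6,0,0],[-9.5,-0.1,0],[-12.9,-0.1,0.5],[-12.9,-0.1,2]],"twist":[[0,0,0],[0,0,0],[0,0,0],[0,0,0],[0,0,0]],"gripper":[1,1,1,1,1]}'|P
python3 -m pendant '{"linear":[[0,0,1],[0,0,2],[0,0,2.5],[0,0,2.5]],"twist":[[0,0,0],[0,0,0],[0,0,0],[0,0,0]],"gripper":[1,1,1,1]}'|P
python3 - <<'E'
from h import *
rel([554.1,-68.5,101],-90)
E
```

```text
ee_pos: [0.5537, -0.0731, 0.1359] wrist_force: [0.2, 0.7, -0.7] 
ee_pos: [0.552, -0.067, 0.1089] wrist_force: [0.3, -0.5, 0.8] 
tcp [552.  -67.  108.9] head -91.2 tilt [-0.004  0.001 -1.   ] lin cm [-0.15  0.22  0.79] twz -0.022 F [ 0.3  -0.52  0.82] open 0.3 t 9.55
```

```bash
P(){ grep -E "wrist|ee_pos"|tr '\n' ' ';echo; }
python3 -m pendant '{"linear":[[0,0.1,0.3],[0,0.1,0.5],[0,0.1,0.6],[0,0.1,0.6]],"twist":[[0,0,0],[0,0,0],[0,0,0],[0,0,0]],"gripper":[1,1,1,1]}'|P
python3 -m pendant '{"linear":[[0,0,0.1],[0,0,0.1]],"twist":[[0,0,0],[0,0,0]],"gripper":[1,1]}'|P
python3 -m pendant '{"linear":[[0,0,0.1],[0,0,0.1]],"twist":[[0,0,0],[0,0,0]],"gripper":[1,1]}'|P
python3 -m pendant '{"linear":[[0,0,0.05],[0,0,0.05]],"twist":[[0,0,0],[0,0,0]],"gripper":[1,1]}'|P
```

```text
ee_pos: [0.5548, -0.0682, 0.1057] wrist_force: [-0.6, -0.2, -0.3] 
ee_pos: [0.5547, -0.0684, 0.1047] wrist_force: [-0.1, -0.1, -1.2] 
ee_pos: [0.5545, -0.0684, 0.1034] wrist_force: [-0.1, 0.1, -0.2] 
ee_pos: [0.5545, -0.0684, 0.1029] wrist_force: [-0.2, 0.3, -0.9]
```

```bash
P(){ grep -E "wrist|ee_pos"|tr '\n' ' ';echo; }
python3 -m pendant '{"linear":[[0,0,0.1],[0,0,0.1]],"twist":[[0,0,0],[0,0,0]],"gripper":[1,1]}'|P
python3 -m pendant '{"linear":[[0,0,0.1],[0,0,0.1]],"twist":[[0,0,0],[0,0,0]],"gripper":[1,1]}'|P
python3 -m pendant '{"linear":[[0,0,0.05],[0,0,0.05]],"twist":[[0,0,0],[0,0,0]],"gripper":[1,1]}'|P
python3 -m pendant '{"linear":[[0,0,0.05],[0,0,0.05]],"twist":[[0,0,0],[0,0,0]],"gripper":[1,1]}'|P
```

```text
ee_pos: [0.5545, -0.0684, 0.1018] wrist_force: [-0.3, 0.5, 0.1] 
ee_pos: [0.5545, -0.0684, 0.1008] wrist_force: [0.3, -0.5, 0.3] 
ee_pos: [0.5545, -0.0684, 0.1004] wrist_force: [0.2, 0.1, -0.6] 
ee_pos: [0.5546, -0.0684, 0.1002] wrist_force: [-1.4, -0.1, 3.0]
```

```bash
P(){ grep -E "wrist|ee_pos"|tr '\n' ' ';echo; }
python3 -m pendant '{"linear":[[0,0,0.05],[0,0,0.1],[0,0,0.1]],"twist":[[0,0,0],[0,0,0],[0,0,0]],"gripper":[1,1,1]}'|P
python3 -m pendant '{"linear":[[0,0,0.03],[0,0,0.03],[0,0,0.03]],"twist":[[0,0,0],[0,0,0],[0,0,0]],"gripper":[1,1,1]}'|P
```

```text
ee_pos: [0.5547, -0.0683, 0.1001] wrist_force: [-3.6, 0.9, 6.8] 
ee_pos: [0.5547, -0.0683, 0.1] wrist_force: [-4.8, 1.9, 9.2]
```

```bash
P(){ grep -E "wrist|ee_pos"|tr '\n' ' ';echo; }
python3 -m pendant '{"linear":[[0,-0.05,0.04],[0,-0.05,0.04],[0,-0.05,0.04],[0,-0.05,0.04],[0,-0.05,0.04]],"twist":[[0,0,0],[0,0,0],[0,0,0],[0,0,0],[0,0,0]],"gripper":[1,1,1,1,1]}'|P
python3 -m pendant '{"linear":[[0,0,0],[0,0,0],[0,0,0],[0,0,0],[0,0,0]],"twist":[[0,0,0],[0,0,0],[0,0,0],[0,0,0],[0,0,0]],"gripper":[1,1,1,1,1]}'|P
python3 -m pendant '{"linear":[[0,0,-0.2],[0,0,-1],[0,0,-4],[0,0,-7],[0,0,-7]],"twist":[[0,0,0],[0,0,0],[0,0,0],[0,0,0],[0,0,0]],"gripper":[1,1,1,1,1]}'|P
python3 -m pendant '{"linear":[[3,0,-3],[6.5,0,-3],[10,0,-3],[13.5,0,-3],[17,0,-3]],"twist":[[0,0,0],[0,0,0],[0,0,0],[0,0,0],[0,0,0]],"gripper":[1,1,1,1,1]}'|P
python3 -m pendant '{"linear":[[4,0,0],[8,0,0],[12,0,0],[16,0,0],[16,0,0]],"twist":[[0,0,0],[0,0,0],[0,0,0],[0,0,0],[0,0,0]],"gripper":[1,1,1,1,1]}'|P
python3 - <<'E'
from h import *
rel([0,0,0],-90)
ims=[]
for n in("top","side"):
    p,d=snapshot(n); W=pts(n,d); X,Y,H=W[...,0],W[...,1],W[...,2]
    m=(abs(H-.1)<.008)&(X>.3)&(X<.62)&(Y>-.32)&(Y<.02)
    m=cv2.morphologyEx(m.astype(np.uint8),cv2.MORPH_OPEN,np.ones((3,3)))
    c=max(cv2.findContours(m,0,cv2.CHAIN_APPROX_NONE)[0],key=cv2.contourArea)[:,0]
    r=cv2.minAreaRect(np.array([onplane(n,a,b,.1)[:2] for a,b in c],np.float32)*1000); print(n,r)
    q=W[cv2.erode(m,np.ones((7,7)))>0]; A=np.c_[q[:,:2]-q[:,:2].mean(0),np.ones(len(q))]; print("plane",np.linalg.lstsq(A,q[:,2],rcond=None)[0])
    z=np.load(f"pics/{n}0.npz"); W0=pts(n,z["d"]); q=W0[cv2.erode(m,np.ones((7,7)))>0]; A=np.c_[q[:,:2]-q[:,:2].mean(0),np.ones(len(q))]; print("plane0",np.linalg.lstsq(A,q[:,2],rcond=None)[0])
    ims.append(cv2.resize(p[170:300,260:450] if n=="top" else p[190:320,220:410],None,fx=4,fy=4,interpolation=cv2.INTER_CUBIC)[:290 if n=="top" else 520])
cv2.imwrite("pics/end.png",np.vstack(ims)[:,:,::-1][:800])
cv2.imwrite("pics/end.png",cv2.resize(np.vstack(ims)[:,:,::-1],None,fx=.73,fy=.73))
E
```

```text
ee_pos: [0.5547, -0.0683, 0.1] wrist_force: [-3.2, 1.9, 9.5] 
ee_pos: [0.5548, -0.0683, 0.1] wrist_force: [-3.3, 1.5, 9.1] 
ee_pos: [0.5577, -0.0695, 0.175] wrist_force: [1.5, -0.6, 1.7] 
ee_pos: [0.5577, 0.103, 0.1983] wrist_force: [-0.5, 0.1, -0.2] 
ee_pos: [0.5606, 0.2672, 0.1979] wrist_force: [0.5, -0.2, -0.3] 
tcp [560.6 267.2 197.9] head -91.0 tilt [-0.     0.002 -1.   ] lin cm [-27.71 -55.6   19.75] twz -0.017 F [ 0.5  -0.19 -0.28] open 0.7 t 13.63
top ((472.19183349609375, -148.03086853027344), (225.8511505126953, 182.3671112060547), 5.813837051391602)
plane [-5.29845404e-04 -3.06977925e-05  1.01048542e-01]
plane0 [-0.08747605  0.63081435  0.10669251]
side ((467.1083068847656, -151.21066284179688), (228.7240447998047, 182.4332275390625), 5.848955154418945)
plane [ 6.74259281e-05 -7.12634361e-04  9.96728741e-02]
plane0 [-0.09373451 -0.12618411  0.10104188]
```

View pics/end.png

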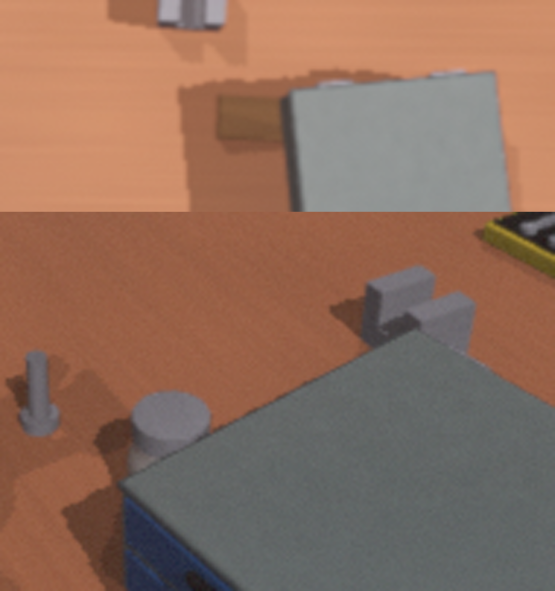

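The wedge is under the chest at about (250,118) in the upper panel. The chest is level and unmoved, the other objects are in place, and the hand is clear.

```bash
python3 -m pendant '{"linear":[[0,0,0],[0,0,0],[0,0,0]],"twist":[[0,0,0],[0,0,0],[0,0,0]],"gripper":[1,1,1]}'|grep clock; python3 -c "
from station import *
print(close_job())"
```

```text
clock: 13.98
the job is handed in; nothing more can be done
None
```

The wedge is under the round foot, the chest stood firm when I pressed that corner, and I handed the job in at 14.0 s.

- **Push:** I pushed the wedge along the bench with both fingertips on its thick end, turning it from a heading of about -78° to -91° so it pointed at the foot. It met the foot with about 10 mm of thickness under it. I stopped when the push force had climbed from under 1 N to about 9–10 N.
- **Press check:** I pressed over the corner with about 9 N for roughly a second. The top sat at 100 mm and gave only about 0.3 mm from first touch, against 6 mm or more unwedged. There was also a sideways force of 3–5 N during the press.
- **Final views:** The chest is level to within 0.001 rad and moved about 0.2 mm at most, which is within measurement error. The wedge is in place, the jar, V-block and bolt look undisturbed, and the hand is well clear.

Two checks were weaker. The top and side cameras disagreed by about 3–5 mm on where the chest stands, so I used their mean. A tilt fit I ran on the first pictures, for a before-and-after comparison, gave unusable values; I relied on the final fit instead.

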